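Gauge two spice vials for the rail rack

TASK

Find out which of the two amber spice vials is slim enough for the rail rack: one at a time, hold each upright, down at the counter, and slide it into the flared mouth of the aluminium width gauge, well centred. Slide the vial that fits right through and leave it standing in the green pen, clear of the narrow throat; the one that jams must not be forced: draw it back and stand it in the square steel tray. Put the first vial in its place before you try the other, tip neither over, and leave the jar, the steel cup and the exhaust switch alone.

Things in the scene. Friction and masses are not known exactly. Their poses are not given: they have to be found in the camera images.
- vial_a: upright spice vial, 88 mm tall, 90 g: round black rubber foot (bottom 22 mm), amber glass 27 mm wide up to 58 mm, round steel cap 28 mm wide from 58 to 88 mm (grip here). Of the two look-alike vials one has a foot 34 mm, the other 41 mm in diameter; which fits the gauge is found by trying. Origin: centre of the underside, z up
- vial_b: upright spice vial, 88 mm tall, 90 g: round black rubber foot (bottom 22 mm), amber glass 27 mm wide up to 58 mm, round steel cap 28 mm wide from 58 to 88 mm (grip here). Of the two look-alike vials one has a foot 34 mm, the other 41 mm in diameter; which fits the gauge is found by trying. Origin: centre of the underside, z up
- gauge: fixed aluminium width gauge, walls 28 mm high, open above, no floor of its own (a vial slides on the counter). Origin: centre of the throat, at counter height. A vial passes along the gauge's -y: flared mouth y = +44 to +20 mm, throat 37 mm wide y = +20 to -20 mm (yellow mark), pen y = -20 to -100 mm. 82 mm wide outside. A wide foot jams with its centre near y = +29 mm
- gauge_mouth (a point): centre of the open end of the flared mouth (65 mm wide inside, narrowing by 30 degrees a side), at counter height; axes as the gauge's
- gauge_pen (a point): centre of the green-floored pen (inside 70 mm in x, 80 mm in y, closed at its -y end), at counter height; axes as the gauge's
- tray: fixed square steel tray, 130 x 130 mm outside, walls 4 mm thick and 20 mm high, floor 4 mm thick. Origin: centre of its underside on the counter
- jar: blue ceramic jar with a knobbed lid, 84 mm in diameter, 122 mm tall, to be left alone. Origin: centre of its underside
- cup: open steel cup, 72 mm in diameter, 85 mm tall, to be left alone. Origin: centre of its underside
- toggle_tip (a point): tip of the black toggle of the exhaust switch (white housing on the counter), to be left alone
Not all that is in view belongs to the job. There is more than one size of the tray; the job needs the smallest.

How it is judged:
On the way, in this order (a step that is already met when the one before it is completed fails the run):
1. the first vial is tried: upright and low, the slim one is in the gauge's throat, or the wide one touches the gauge, centred in its flared mouth (((x of vial_a in the frame of gauge between -0.006 and 0.006 m and y of vial_a in the frame of gauge between -0.012 and 0.012 m and z of vial_a in the frame of gauge below 0.012 m and angle between vial_a's own z axis and vertical below 0.25 rad) or (x of vial_b in the frame of gauge between -0.006 and 0.006 m and y of vial_b in the frame of gauge between 0.018 and 0.037 m and z of vial_b in the frame of gauge below 0.012 m and angle between vial_b's own z axis and vertical below 0.3 rad and contact force between vial_b and gauge above 0.5 N))), for 0.1 s.
2. the other vial is tried in the same way, the first already being in its place (slim one in the pen, wide one in the tray) (((x of vial_a in the frame of gauge between -0.006 and 0.006 m and y of vial_a in the frame of gauge between -0.012 and 0.012 m and z of vial_a in the frame of gauge below 0.012 m and angle between vial_a's own z axis and vertical below 0.25 rad and x of vial_b in the frame of tray between -0.05 and 0.05 m and y of vial_b in the frame of tray between -0.05 and 0.05 m and z of vial_b in the frame of tray below 0.012 m and angle between vial_b's own z axis and vertical below 0.1 rad) or (x of vial_b in the frame of gauge between -0.006 and 0.006 m and y of vial_b in the frame of gauge between 0.018 and 0.037 m and z of vial_b in the frame of gauge below 0.012 m and angle between vial_b's own z axis and vertical below 0.3 rad and contact force between vial_b and gauge above 0.5 N and x of vial_a in the frame of gauge between -0.025 and 0.025 m and y of vial_a in the frame of gauge between -0.09 and -0.034 m and z of vial_a in the frame of gauge between -0.004 and 0.004 m and angle between vial_a's own z axis and vertical below 0.1 rad))), for 0.1 s.
At the end, for the whole second after the job is handed in: the slim vial stands upright (within 0.1 rad) on the floor of the pen, its centre at least 14 mm past the throat's end; the wide vial stands upright on the tray's floor, its centre within 50 mm of the tray's middle in each of the tray's axes; both at rest (x of vial_a in the frame of gauge between -0.025 and 0.025 m and y of vial_a in the frame of gauge between -0.09 and -0.034 m and z of vial_a in the frame of gauge between -0.004 and 0.004 m and angle between each of vial_a, vial_b's own z axis and vertical below 0.1 rad and x of vial_b in the frame of tray between -0.05 and 0.05 m and y of vial_b in the frame of tray between -0.05 and 0.05 m and z of vial_b in the frame of tray below 0.012 m and linear speed of each of vial_a, vial_b below 0.02 m/s); the robot touches nothing.
It fails at once if a vial is tipped over (0.7 rad) (angle between any of vial_a, vial_b's own z axis and vertical above 0.7 rad).
It fails at once if a vial is forced in the gauge (more than 60 N) (contact force between any of vial_a, vial_b and gauge above 60 N).
It fails at once if the jar or the cup is moved by more than 20 mm (distance of any of jar, cup from where it was at the start of the episode above 0.02 m).
It fails at once if the exhaust switch is moved (distance of toggle_tip from where it was at the start of the episode above 0.012 m).
It also fails if it takes over 70 s, if anything falls off the work surface, if the arm or the gripper's body presses on something with over 40 N, if the wrist force passes 120 N, or if a joint passes its speed limit or range.

ROBOT

A 6-joint arm with a two-finger parallel gripper is mounted at the origin on the work surface. World frame = base frame: x ahead of the robot, y to its left, z up, the work surface at z = 0. Lengths are in m, angles in rad, forces in N, time in s.
With the tool pointing down it reaches from about 0.425 to 0.925 m from the base axis. Payload 12.5 kg.
Tool frame: the origin (TCP) lies at the very end of the fingers, on their centre line; the grasp point (between the pads) lies 19 mm behind it; z points along the fingers, x is the direction in which the jaws open and shut, and the axes are right-handed (so a half turn about z gives the same grasp; the last joint's range is limited). The gripper opens to 85 mm and grips with 20 to 120 N. Pads are 22 mm wide; open, the fingers measure 114 mm over their backs; the gripper's body (76 mm by 85 mm) begins 54 mm behind the grasp point. The pads swing forward as they close: fully open they stand 13 mm farther back than shut.
Start: joints at [-1.354, 0.491, 1.559, -0, 1.092, -0.106], TCP at [0.198, -0.593, 0.231] pointing down, gripper open.
Joint ranges: [-3.1, 3.1], [-0.84, 2.19], [0.05, 2.79], [-1.13, 4.28], [0.06, 2.93], [-2.69, 2.69]. Speed limits (rad/s): [2.22, 2.22, 2.79, 3.14, 3.14, 3.14].

INTERFACE

Orientations are given as [roll, pitch, yaw] about the fixed x, y, z axes, in that order (R = Rz(yaw) Ry(pitch) Rx(roll)).
In Python, from rig import manip gives the robot as it stands. The module is installed in compiled form; this text tells all that it offers.
- The arm moves only by the shell command python3 -m jog 'ROWS' [OPENING] [FORCE]. ROWS is JSON, a list of rows, each a list of 2 entries, a list of its own where there are three numbers: the shift along the tool's x, y, z in mm, then the turn about the tool's z in rad. In form: [[[x, y, z], yaw], ...]. A call has 1 to 20 rows; each row shifts and turns the commanded pose from where the row before left it, along the tool's axes as they then stand; what a row does not reach is not made up. A row lasts 1/10 s, in which the tool goes at most 50 mm and 8.59 degrees, less where a joint would pass 70% of its speed; a pose out of reach is approached as far as the arm can. A call with a gripper value outside its range is refused whole. OPENING is the opening, from 0 (shut) to 1 (fully open), set as the call begins (- or left out, the last holds). The fingers move at their own pace and stop on an object; FORCE is the grip in N (left out, the last holds). Time passes only in rows, so rows that do not move let the fingers close. It gives the time, the measured TCP pose, the force and the opening at its end, in the units of the state.
- manip.observe(): the state, without advancing time (a new reading comes with each control period).
- manip.read_camera(name): name is "side" or "top"; returns a dict with "image" (480x640x3 uint8, red, green, blue), "K" (3x3 intrinsics, pixels), "k1" (the pictures are not rectified: a ray, as slopes to the right and down, at radius r is drawn at 1 + k1 r^2 times it, then the intrinsics apply), "xyz" and "rotation" of the camera in the world. Camera axes: x right, y down, z forward; pixel columns grow to the right and rows downward; lengths in m; the calibration is good to about 2 mm. A picture is of the moment at which its call begins. There is no depth.
- manip.finish_job(): hands the job in, once; it reports no verdict.
The state is a dict: "clock": time; "joint_pos": joint angles; "qd": joint speeds; "tau": joint torques, N m; "tcp_pos": TCP position; "eef_rot": TCP orientation; "force": force on the tool from outside, world axes, zero at the start; "ft_torque": the same for the moment, N m; "grip_width": opening from 0.0 (shut) to 1.0 (fully open).
Only numpy, scipy, OpenCV 4.12 (cv2) and the standard library are available. Lean on these libraries where they do the work, as an engineer would, in place of code of your own. Each camera call takes 0.05 s, during which the arm holds its last target. There are 200 camera calls.

## Working session

There is one attempt and no reset: what is moved stays moved. The work goes in short steps, Python scripts to look and compute and a shell command to move; the robot and the scene stay as the last step left them, time stands still between calls to the robot, and variables do not carry over. Pictures are saved under pics/ and viewed, about 8 in all and at most 12, crops included, and the job is handed in when it is done.

```bash
mkdir -p pics
cat > h.py <<'E'
import numpy as np, cv2
from rig import manip
def cam(n,save=None):
    c=manip.read_camera(n)
    if save: cv2.imwrite('pics/'+save,c['image'][:,:,::-1])
    return c
def world(c,u,v,z):
    K=np.array(c['K']);k=c['k1'];d=np.array([(u-K[0,2])/K[0,0],(v-K[1,2])/K[1,1]]);s=d.copy()
    for _ in range(30): s=d/(1+k*(s@s))
    r=np.array(c['rotation'])@np.array([s[0],s[1],1]);p=np.array(c['xyz'])
    return p+r*(z-p[2])/r[2]
def pix(c,P):
    K=np.array(c['K']);q=np.array(c['rotation']).T@(np.array(P)-np.array(c['xyz']));s=q[:2]/q[2];s=s*(1+c['k1']*(s@s))
    return np.array([K[0,0]*s[0]+K[0,2],K[1,1]*s[1]+K[1,2]])
E
python3 - <<'E'
from h import *
np.set_printoptions(precision=4,suppress=True)
for n in('top','side'):
    c=cam(n,n+'0.png');print(n,c['K'],c['k1'],c['xyz'],c['rotation'])
print(manip.observe())
E
```

```text
top [[574.3458   0.     320.1641]
 [  0.     574.3458 233.1728]
 [  0.       0.       1.    ]] -0.040913190842992234 [ 0.3105 -0.0479  1.4929] [-3.0524 -0.0192 -1.5805]
side [[496.0715   0.     320.4699]
 [  0.     496.0715 231.5239]
 [  0.       0.       1.    ]] -0.05838335086352131 [0.3668 0.8701 0.8556] [-2.2614  0.0214 -3.0538]
{'clock': 0.1, 'joint_pos': array([-1.3536,  0.4915,  1.5594, -0.    ,  1.0917, -0.1056]), 'qd': array([ 0.0003, -0.0016, -0.0007, -0.0014,  0.0002, -0.0001]), 'tau': array([  0.003 , -61.9449, -26.2023,  -0.0001,   0.0029,  -0.    ]), 'tcp_pos': array([ 0.1983, -0.5925,  0.2308]), 'eef_rot': array([-3.1415,  0.001 , -1.248 ]), 'force': array([ 0.6342,  0.5326, -0.4159]), 'ft_torque': array([-0.0011, -0.0475,  0.0156]), 'grip_width': 0.9984888710322503}
```

View pics/top0.png

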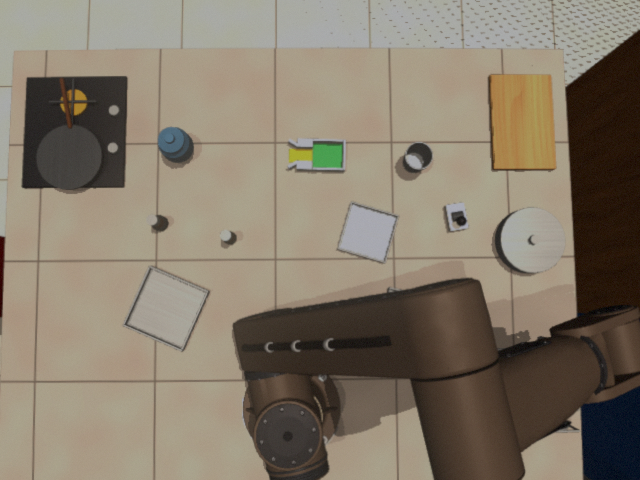

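View pics/side0.png

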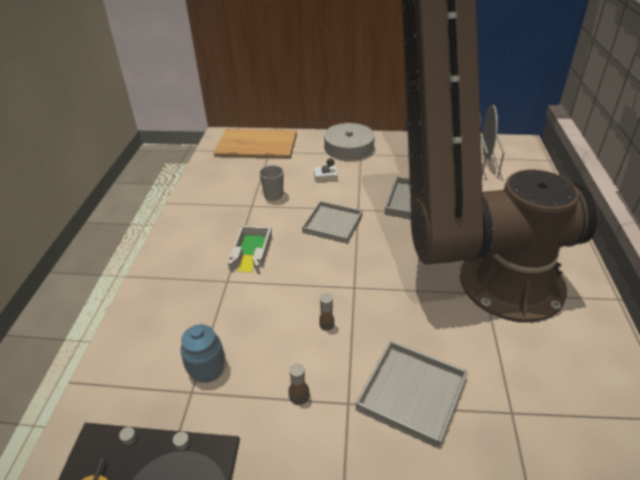

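```bash
cat >> h.py <<'E'
from scipy.spatial.transform import Rotation as Ro
_rc=manip.read_camera
def cam(n,save=None):
    c=_rc(n); c['rotation']=Ro.from_euler('xyz',c['rotation']).as_matrix() if np.ndim(c['rotation'])==1 else c['rotation']
    if save: cv2.imwrite('pics/'+save,c['image'][:,:,::-1])
    return c
E
python3 - <<'E'
from h import *
np.set_printoptions(precision=3,suppress=True)
c=cam('top');s=cam('side')
def T(n,u,v,z): print(n,world(c,u,v,z)[:2])
def S(n,u,v,z): print(n,world(s,u,v,z)[:2])
for uv in [(152,267),(209,291),(182,350),(124,324)]: T('big',*uv,.02)
for uv in [(351,203),(398,215),(384,263),(338,248)]: T('med',*uv,.02)
for uv in [(334,204),(362,213),(346,241),(303,228)]: S('medS',*uv,.02)
for uv in [(398,178),(386,209)]: S('hidS',*uv,.02)
T('vialL cap',156,221,.088);T('vialR cap',226,236,.088)
S('vialNear cap',297,369,.088);S('vialfar cap',326,298,.088)
S('vialNear foot',299,402,0);S('vialfar foot',327,328,0)
for uv in [(346,139),(346,172),(289,139),(289,171),(291,156),(312,140),(312,170)]: T('gauge',*uv,.028)
T('jar',174,139,.122);T('cup',419,154,.085);T('toggle',461,221,.04)
a=c['image'][120:260,270:410];b=c['image'][195:265,125:265]
im=np.vstack([cv2.resize(a,None,fx=4,fy=4,interpolation=2)[:,:560],cv2.resize(b,(560,280))])[:840]
cv2.imwrite('pics/crop1.png',cv2.resize(np.hstack([cv2.resize(a,(560,560),interpolation=2)]),(560,560))[:,:,::-1])
d=s['image'][190:420,160:400]
cv2.imwrite('pics/crop2.png',cv2.resize(d,None,fx=2.6,fy=2.6,interpolation=2)[:,:,::-1])
E
```

```text
big [0.359 0.353]
big [0.296 0.207]
big [0.148 0.275]
big [0.215 0.423]
med [ 0.52  -0.158]
med [ 0.488 -0.28 ]
med [ 0.364 -0.241]
med [ 0.403 -0.123]
medS [ 0.446 -0.26 ]
medS [ 0.366 -0.223]
medS [ 0.404 -0.102]
medS [ 0.521 -0.148]
hidS [ 0.261 -0.404]
hidS [ 0.299 -0.245]
vialL cap [0.469 0.327]
vialR cap [0.431 0.155]
vialNear cap [0.473 0.342]
vialfar cap [0.434 0.163]
vialNear foot [0.472 0.356]
vialfar foot [0.432 0.17 ]
gauge [ 0.687 -0.147]
gauge [ 0.6   -0.146]
gauge [0.688 0.001]
gauge [0.603 0.002]
gauge [ 0.643 -0.004]
gauge [ 0.685 -0.058]
gauge [ 0.606 -0.058]
jar [0.665 0.278]
cup [ 0.633 -0.326]
toggle [ 0.469 -0.438]
```

View pics/crop1.png

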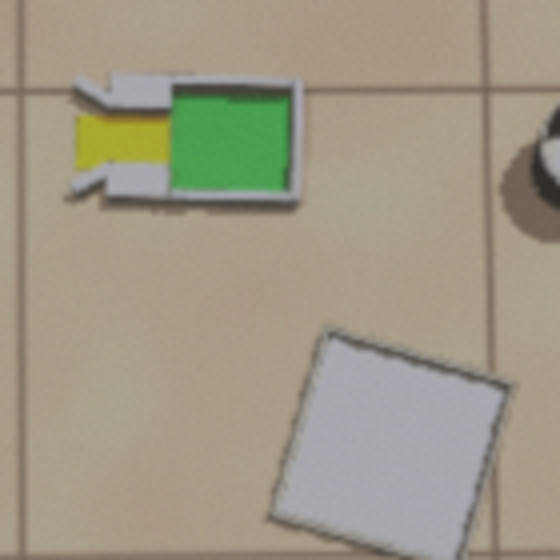

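Run:
```python
from h import *
c=cam('top')['image'];s=cam('side')['image']
R=lambda a,f,w=400,h=300:cv2.resize(a,(w,h),interpolation=2)
im=np.vstack([np.hstack([R(s[220:280,215:295],5),R(s[285:345,285:365],5)]),
 np.hstack([R(s[355:415,260:340],5),np.hstack([R(c[205:245,140:167],7.4,200,300),R(c[215:255,213:240],7.4,200,300)])])])
cv2.imwrite('pics/comp1.png',im[:,:,::-1])
```

```text
(no output)
```

View pics/comp1.png

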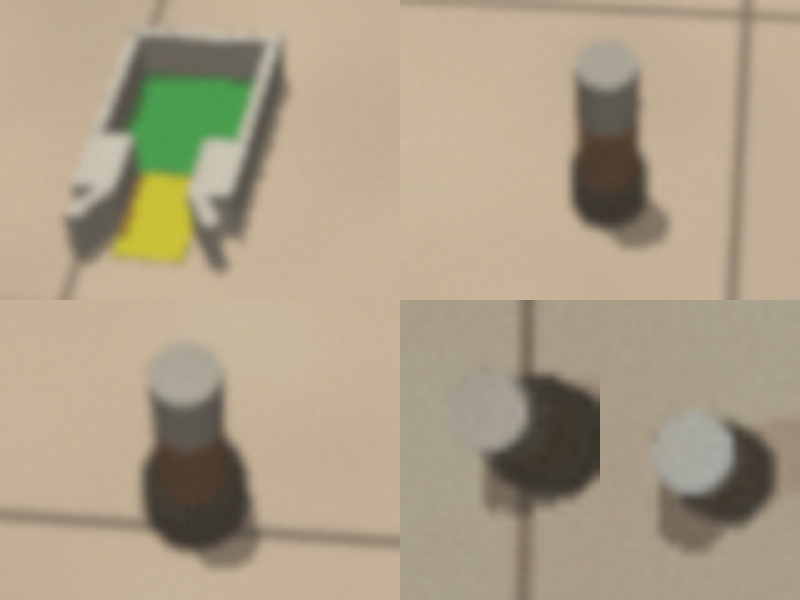

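Run:
```python
from h import *
np.set_printoptions(precision=4,suppress=True)
c=cam('top');s=cam('side')
def P(k,n,u,v,z): print(n,world(k,u,v,z)[:2])
P(c,'L top',151.5,219.4,.088);P(s,'L side',296.8,369.4,.088);P(s,'Lfootfront',298.3,404.3,0)
P(c,'R top',225.3,235,.088);P(s,'R side',325.8,297.6,.088);P(s,'Rfootfront',326.2,330,0)
for n,u,v in [('farR',302,78),('nearR',298,208),('tipfar',75,82),('tipnear',70,197),('throatIn far L',108,108),('throat near L',108,163),('thr far R',170,106),('thr near R',170,166)]: P(c,'T '+n,270+u/4-.4,120+v/4-.4,.028)
for n,u,v in [('farR',132,33),('nearR',283,38),('tipfar',68,213)]: P(s,'S '+n,215+u/5-.4,220+v/5-.4,.028)
P(c,'yel',270+77/4-.4,120+115/4-.4,0);P(c,'yel',270+77/4-.4,120+168/4-.4,0)
P(s,'yelS',215+113/5-.4,220+258/5-.4,0);P(s,'yelS',215+187/5-.4,220+262/5-.4,0)
# green segmentation
for k in(c,s):
    h=cv2.cvtColor(k['image'],cv2.COLOR_RGB2HSV)
    for lo,hi in(((45,80,60),(80,255,255)),((24,120,80),(34,255,255))):
        m=cv2.inRange(h,lo,hi);n,l,st,ce=cv2.connectedComponentsWithStats(m);i=1+np.argmax(st[1:,4])
        print('seg',st[i],ce[i],world(k,*ce[i],0)[:2])
```

```text
L top [0.4732 0.338 ]
L side [0.4731 0.3425]
Lfootfront [0.4726 0.3606]
R top [0.4333 0.1565]
R side [0.4344 0.1616]
Rfootfront [0.4336 0.176 ]
T farR [ 0.6868 -0.1446]
T nearR [ 0.6009 -0.1408]
T tipfar [0.6848 0.0031]
T tipnear [0.609  0.0066]
T throatIn far L [ 0.6675 -0.0182]
T throat near L [ 0.6312 -0.018 ]
T thr far R [ 0.6686 -0.0585]
T thr near R [ 0.629  -0.0582]
S farR [ 0.6863 -0.1354]
S nearR [ 0.6046 -0.1362]
S tipfar [0.6882 0.0056]
yel [0.6697 0.0028]
yel [0.6341 0.003 ]
yelS [0.669  0.0071]
yelS [0.6315 0.0074]
seg [312 143  31  25 684] [327.098  154.9006] [ 0.6515 -0.0982]
seg [289 149  23  13 248] [299.4597 154.5605] [ 0.6528 -0.0251]
seg [240 235  25  20 356] [251.1826 243.118 ] [ 0.6548 -0.1006]
seg [238 255  16  17 208] [246.0577 263.601 ] [ 0.6524 -0.0216]
```

```bash
python3 -m jog '[[[0,0,0],-0.125],[[0,0,0],-0.139],[[0,0,0],-0.139],[[0,0,0],-0.139],[[0,0,0],-0.139],[[0,0,0],-0.139],[[0,0,0],-0.139],[[0,0,0],-0.139],[[0,0,0],-0.139],[[0,0,0],0]]' 1 40; python3 -m jog '[[[30,-30,0],0],[[30,-30,0],0],[[30,-30,0],0],[[30,-30,0],0],[[30,-30,0],0],[[30,-30,0],0],[[30,-30,0],0],[[30,-30,0],0],[[30,-30,0],0],[[30,-30,0],0],[[30,-30,0],0],[[20,-30,0],0],[[0,-30,0],0],[[0,0,0],0]]'
```

```text
clock: 1.4
tcp_pos: [0.1983, -0.5927, 0.2313]
eef_rot: [3.142, -0.0, -0.009]
force: [-0.2, -0.1, 0.3]
grip_width: 0.999
clock: 2.8
tcp_pos: [0.5529, -0.2035, 0.2312]
eef_rot: [-3.141, 0.001, -0.012]
force: [0.4, 0.3, 0.2]
grip_width: 1.002
```

```bash
python3 -m jog '[[[-12,-36,0],-0.01],[[-12,-36,0],0],[[-12,-36,0],0],[[-12,-36,0],0],[[-12,-36,0],0],[[-12,-36,0],0],[[-12,-36,10],0],[[-12,-36,30],0],[[-12,-36,30],0],[[-11,-38,30],0],[[0,0,0],0],[[0,0,0],0]]'
python3 - <<'E'
from h import *
c=cam('top');s=cam('side')
print(manip.observe()['tcp_pos'])
R=lambda a:cv2.resize(a,(400,300),interpolation=2)
cv2.imwrite('pics/g1.png',np.hstack([R(s[255:345,270:390]),R(c[190:280,165:285])])[:,:,::-1])
E
```

```text
clock: 4.0
tcp_pos: [0.4344, 0.1557, 0.1311]
eef_rot: [3.141, 0.001, -0.002]
force: [0.2, -0.8, 1.4]
grip_width: 1.001
[0.43519276 0.15485452 0.13194817]Traceback (most recent call last):
  File "<stdin>", line 5, in <module>
KeyError: (slice(255, 345, None), slice(270, 390, None))
```

Run:
```python
from h import *
c=cam('top')['image'];s=cam('side')['image']
R=lambda a:cv2.resize(a,(400,300),interpolation=2)
cv2.imwrite('pics/g1.png',np.hstack([R(s[255:345,270:390]),R(c[190:280,165:285])])[:,:,::-1])
```

```text
(no output)
```

View pics/g1.png

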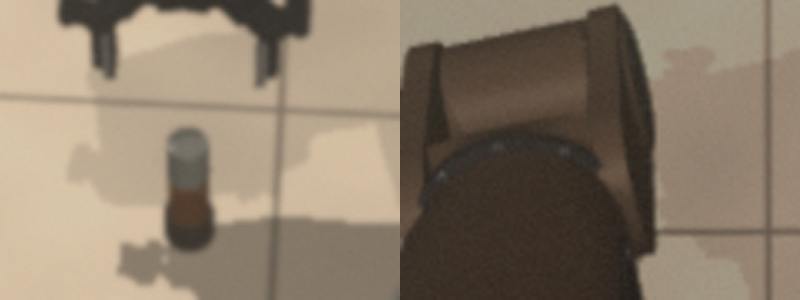

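Run:
```python
from h import *
s=cam('side');print(manip.observe()['tcp_pos'],pix(s,(.435,.155,.144)),world(s,324.8,279,.144))
```

```text
[0.43505423 0.15470832 0.13201651] [325.36022862 276.31233802] [0.43551291 0.16273636 0.144     ]
```

```bash
python3 -m jog '[[[-1,-2,20],0],[[0,0,30],0],[[0,0,28],0],[[0,0,0],0],[[0,0,0],0]]'; python3 -m jog '[[[0,0,0],0],[[0,0,0],0],[[0,0,0],0],[[0,0,0],0],[[0,0,0],0],[[0,0,0],0],[[0,0,0],0],[[0,0,0],0]]' 0 40
```

```text
clock: 4.75
tcp_pos: [0.4337, 0.1572, 0.0538]
eef_rot: [3.141, 0.0, -0.002]
force: [-0.7, 0.1, 0.1]
grip_width: 1.003
clock: 5.55
tcp_pos: [0.4336, 0.1577, 0.0538]
eef_rot: [-3.141, -0.001, -0.001]
force: [0.0, -0.6, 7.3]
grip_width: 0.319
```

```bash
python3 -m jog '[[[0,0,-10],0],[[0,0,-20],0],[[0,0,-20],0],[[30,15,0],0],[[36,20,0],0],[[36,20,0],0],[[36,20,0],0],[[36,20,0],0],[[30,15,0],0],[[12,7,0],0],[[0,0,0],0],[[0,0,0],0],[[0,0,0],0]]'
python3 - <<'E'
from h import *
c=cam('top')['image'];s=cam('side')['image']
print(manip.observe()['tcp_pos'])
R=lambda a:cv2.resize(a,(400,300),interpolation=2)
cv2.imwrite('pics/g2.png',np.hstack([R(s[195:285,195:315]),R(c[110:200,250:370])])[:,:,::-1])
E
```

```text
clock: 6.85
tcp_pos: [0.6483, 0.041, 0.1035]
eef_rot: [3.142, 0.001, -0.0]
force: [-0.4, 1.0, -0.5]
grip_width: 0.315
[0.64853207 0.04101793 0.10364326]
```

View pics/g2.png

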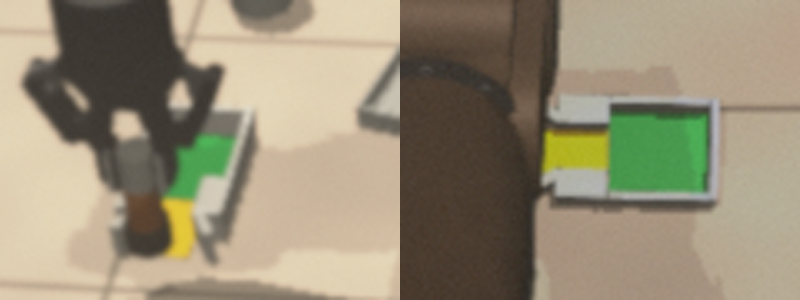

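```bash
python3 -m jog '[[[1,0,16],0],[[0,0,20],0],[[0,0,12],0],[[0,0,0],0],[[0,0,0],0]]'
python3 - <<'E'
from h import *
s=cam('side')
print(manip.observe()['tcp_pos'])
for P in [(.649,.041,0),(.649,.058,0),(.65,-.037,0),(.65,.007,0)]: print(P,pix(s,P))
im=cv2.resize(s['image'][215:290,200:300],(800,600),interpolation=2)
cv2.imwrite('pics/g3.png',im[:,:,::-1])
E
```

```text
clock: 7.45
tcp_pos: [0.6499, 0.0405, 0.0546]
eef_rot: [3.142, 0.001, -0.001]
force: [-0.7, -0.5, -1.0]
grip_width: 0.314
[0.65000647 0.04048702 0.05496229]
(0.649, 0.041, 0) [242.25567743 281.30017954]
(0.649, 0.058, 0) [240.79427352 286.33143704]
(0.65, -0.037, 0) [248.20641402 259.50371298]
(0.65, 0.007, 0) [244.69479984 271.53190884]
```

View pics/g3.png

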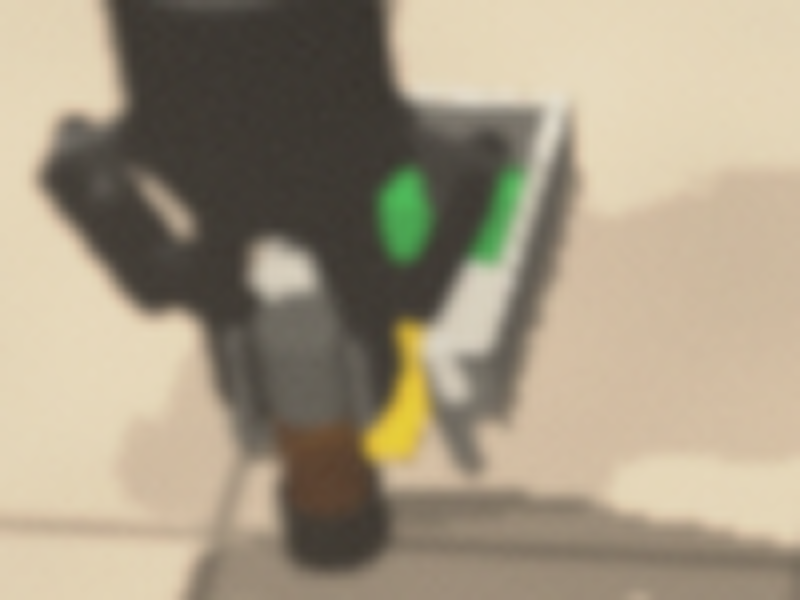

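```bash
python3 -m jog '[[[1,8,0],0],[[0,10,0],0],[[0,10,0],0],[[0,8,0],0],[[0,6,0],0],[[0,4,0],0],[[0,0,0],0]]'; python3 -m jog '[[[0,4,0],0],[[0,4,0],0],[[0,4,0],0],[[0,4,0],0],[[0,0,0],0]]'
```

```text
clock: 8.2
tcp_pos: [0.6511, -0.0062, 0.0553]
eef_rot: [3.141, -0.0, -0.002]
force: [-0.3, -0.2, -1.2]
grip_width: 0.311
clock: 8.7
tcp_pos: [0.6511, -0.0222, 0.0553]
eef_rot: [3.141, -0.0, -0.001]
force: [0.4, -0.1, -0.1]
grip_width: 0.319
```

```bash
python3 -m jog '[[[0,4,0],0],[[0,4,0],0],[[0,4,0],0],[[0,2,0],0],[[0,0,0],0],[[0,0,0],0],[[0,0,0],0],[[0,0,0],0]]'; python3 -m jog '[[[0,5,0],0],[[0,7,0],0],[[0,7,0],0],[[0,7,0],0],[[0,7,0],0],[[0,7,0],0],[[0,7,0],0],[[0,7,0],0],[[0,5,0],0],[[0,0,1.5],0],[[0,0,0],0],[[0,0,0],0]]'
```

```text
clock: 9.5
tcp_pos: [0.6511, -0.0355, 0.0553]
eef_rot: [3.141, -0.0, -0.001]
force: [-0.1, 0.4, -0.6]
grip_width: 0.318
clock: 10.7
tcp_pos: [0.651, -0.0943, 0.0537]
eef_rot: [-3.142, 0.0, -0.001]
force: [-0.1, 0.1, -0.3]
grip_width: 0.314
```

Run:
```python
from h import *
c=cam('top')['image'];s=cam('side')['image']
print(manip.observe()['tcp_pos'])
R=lambda a:cv2.resize(a,(400,300),interpolation=2)
cv2.imwrite('pics/g4.png',np.hstack([R(s[195:285,195:315]),R(c[110:200,250:370])])[:,:,::-1])
```

```text
[ 0.65103413 -0.09430377  0.05376981]
```

View pics/g4.png

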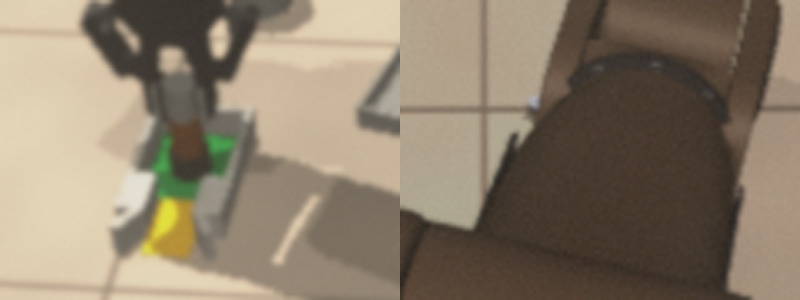

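```bash
python3 -m jog '[[[0,0,0.5],0],[[0,0,0],0],[[0,0,0],0],[[0,0,0],0],[[0,0,0],0],[[0,0,0],0]]' 1; python3 -m jog '[[[0,0,-15],0],[[0,0,-30],0],[[0,0,-30],0],[[0,0,-30],0],[[-15,-20,-20],0],[[-15,-36,0],0],[[-15,-36,0],0],[[-15,-36,0],0],[[-15,-36,0],0],[[-15,-36,0],0],[[-15,-36,0],0],[[-15,-36,0],0],[[-15,-36,0],0],[[-15,-36,0],0],[[-15,-36,0],0],[[-13,-36,20],0],[[0,-16,25],0],[[0,0,0],0],[[0,0,0],0]]'
python3 - <<'E'
from h import *
c=cam('top');s=cam('side')
print(manip.observe()['tcp_pos'],pix(s,(.473,.338,.144)),world(c,225,235,0))
R=lambda a:cv2.resize(a,(400,300),interpolation=2)
cv2.imwrite('pics/g5.png',np.hstack([R(s['image'][320:410,240:360]),R(c['image'][110:200,250:370])])[:,:,::-1])
E
```

```text
clock: 11.4
tcp_pos: [0.651, -0.0946, 0.0533]
eef_rot: [3.141, -0.0, -0.001]
force: [-0.5, 0.3, 0.1]
grip_width: 0.999
clock: 13.3
tcp_pos: [0.4735, 0.3375, 0.134]
eef_rot: [3.141, 0.0, -0.0]
force: [0.6, 0.1, 0.6]
grip_width: 0.998
[0.47415231 0.33698451 0.13466091] [295.48916686 348.52831438] [0.44099609 0.1700811  0.        ]
```

View pics/g5.png

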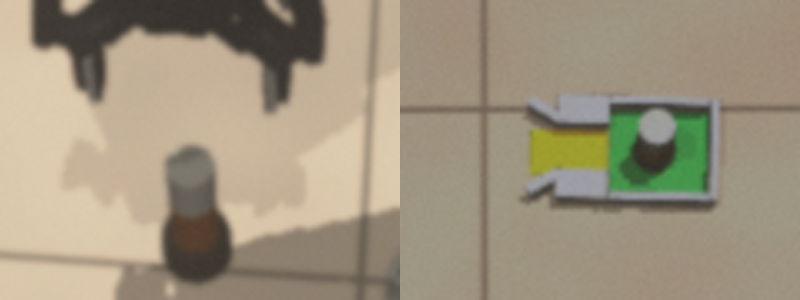

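```bash
python3 -m jog '[[[0,-1,21],0],[[0,0,30],0],[[0,0,29.5],0],[[0,0,0],0],[[0,0,0],0]]'; python3 -m jog '[[[0,0,0],0],[[0,0,0],0],[[0,0,0],0],[[0,0,0],0],[[0,0,0],0],[[0,0,0],0],[[0,0,0],0],[[0,0,0],0]]' 0 40;  python3 -m jog '[[[0,0,-10],0],[[0,0,-20],0],[[0,0,-20],0],[[0,20,0],0],[[20,35,0],0],[[25,35,0],0],[[25,35,0],0],[[25,35,0],0],[[25,35,0],0],[[25,35,0],0],[[20,35,0],0],[[12,25,0],0],[[0,6,0],0],[[0,0,0],0],[[0,0,0],0]]'
```

```text
clock: 13.9
tcp_pos: [0.4742, 0.3381, 0.054]
eef_rot: [-3.141, -0.001, -0.002]
force: [0.6, -0.3, 0.6]
grip_width: 1.005
clock: 14.7
tcp_pos: [0.4738, 0.3388, 0.0534]
eef_rot: [-3.141, -0.001, -0.001]
force: [-0.5, -1.0, 6.1]
grip_width: 0.317
clock: 16.2
tcp_pos: [0.6496, 0.0433, 0.103]
eef_rot: [-3.141, 0.0, -0.0]
force: [0.6, -0.3, -0.6]
grip_width: 0.316
```

```bash
python3 -m jog '[[[1,0,16],0],[[0,0,20],0],[[0,0,12],0],[[0,0,0],0],[[0,10,0],0],[[0,10,0],0],[[0,10,0],0],[[0,6,0],0],[[0,0,0],0],[[0,0,0],0]]'; python3 -m jog '[[[0,2,0],0],[[0,2,0],0],[[0,2,0],0],[[0,0,0],0],[[0,0,0],0]]'; python3 -m jog '[[[0,2,0],0],[[0,2,0],0],[[0,0,0],0],[[0,0,0],0]]'
```

```text
clock: 17.2
tcp_pos: [0.6511, 0.0062, 0.0549]
eef_rot: [3.142, -0.0, -0.002]
force: [-0.1, -1.0, -0.5]
grip_width: 0.314
clock: 17.7
tcp_pos: [0.6511, 0.0004, 0.0548]
eef_rot: [3.142, -0.0, -0.001]
force: [-0.0, 0.6, -1.5]
grip_width: 0.316
clock: 18.1
tcp_pos: [0.6511, -0.0037, 0.0548]
eef_rot: [3.142, 0.0, -0.001]
force: [0.6, -0.7, -0.9]
grip_width: 0.316
```

```bash
python3 -m jog '[[[0,1,0],0],[[0,1,0],0],[[0,0,0],0],[[0,0,0],0]]'; python3 -m jog '[[[0,1,0],0],[[0,1,0],0],[[0,0,0],0],[[0,0,0],0]]'
```

```text
clock: 18.5
tcp_pos: [0.6511, -0.0056, 0.0548]
eef_rot: [3.142, 0.0, -0.001]
force: [0.0, 0.5, -0.7]
grip_width: 0.317
clock: 18.9
tcp_pos: [0.6512, -0.0076, 0.0548]
eef_rot: [3.141, -0.0, -0.001]
force: [0.7, 1.0, -2.4]
grip_width: 0.319
```

```bash
python3 -m jog '[[[0,1,0],0],[[0,0,0],0],[[0,0,0],0]]';python3 -m jog '[[[0,1,0],0],[[0,0,0],0],[[0,0,0],0]]'; python3 -c "
from h import *
o=manip.observe();print(o['force'],o['ft_torque'])"
```

```text
clock: 19.2
tcp_pos: [0.6513, -0.0085, 0.0549]
eef_rot: [-3.142, -0.001, -0.001]
force: [2.6, 1.2, -3.2]
grip_width: 0.314
clock: 19.5
tcp_pos: [0.6515, -0.0093, 0.0549]
eef_rot: [-3.141, -0.001, -0.001]
force: [3.1, 3.4, -1.0]
grip_width: 0.313
[ 3.05410289  3.41103216 -1.02948483] [ 0.90363008 -0.72874011 -0.11224864]
```

```bash
python3 -m jog '[[[1,0,0],0],[[0,0,0],0],[[0,0,0],0]]';python3 -m jog '[[[1,0,0],0],[[0,0,0],0],[[0,0,0],0]]'; python3 -m jog '[[[0,1,0],0],[[0,0,0],0],[[0,0,0],0],[[0,0,0],0]]'; python3 -c "
from h import *
o=manip.observe();print(o['force'],o['ft_torque'])"
```

```text
clock: 19.8
tcp_pos: [0.6521, -0.0098, 0.0548]
eef_rot: [3.141, 0.0, -0.001]
force: [1.0, 1.8, -1.0]
grip_width: 0.316
clock: 20.1
tcp_pos: [0.6526, -0.0096, 0.0546]
eef_rot: [3.142, 0.001, -0.001]
force: [-3.0, 1.2, 0.5]
grip_width: 0.315
clock: 20.5
tcp_pos: [0.6526, -0.0102, 0.0547]
eef_rot: [-3.141, 0.001, -0.001]
force: [-3.6, 2.9, 0.8]
grip_width: 0.317
[-3.57066155  2.88621191  0.80968605] [0.65672859 0.80992984 0.01308811]
```

```bash
python3 -m jog '[[[-0.6,0,0],0],[[0,1,0],0],[[0,1,0],0],[[0,0,0],0],[[0,0,0],0],[[0,0,0],0]]'
python3 - <<'E'
from h import *
o=manip.observe();print(o['force'],o['ft_torque'])
s=cam('side');cv2.imwrite('pics/g6.png',cv2.resize(s['image'][215:290,200:300],(800,600),interpolation=2)[:,:,::-1])
E
```

```text
clock: 21.1
tcp_pos: [0.6524, -0.0119, 0.0547]
eef_rot: [-3.141, 0.0, -0.001]
force: [-2.7, 7.1, 0.3]
grip_width: 0.317
[-2.7086313   7.07052269  0.29432975] [1.42480113 0.46659026 0.03553703]
```

View pics/g6.png

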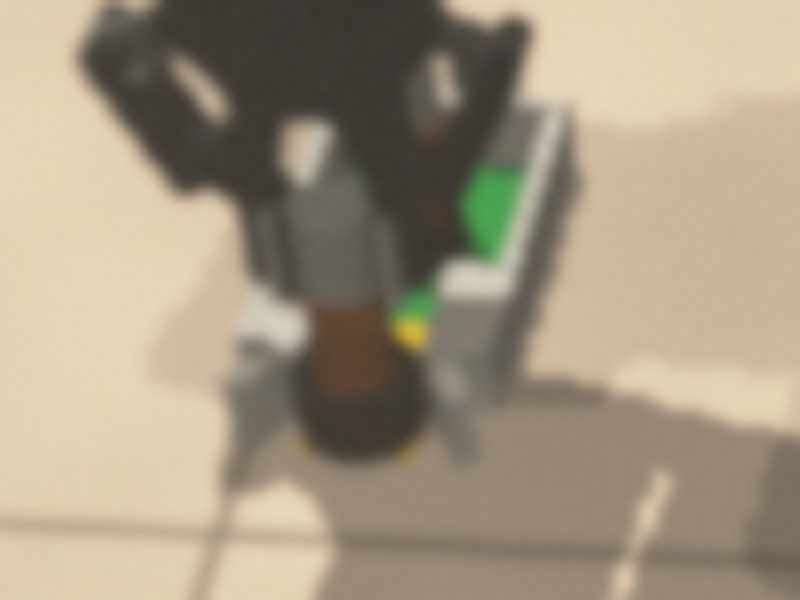

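```bash
python3 -m jog '[[[0,-5,0],0],[[0,-10,0],0],[[0,-15,0],0],[[0,-15,0],0],[[0,-7,0],0],[[0,0,-20],0],[[0,0,-25],0],[[0,0,-15],0],[[-30,0,0],0],[[-35,10,0],0],[[-35,20,0],0],[[-35,35,0],0],[[-35,35,0],0],[[-25,35,0],0],[[-15,35,0],0],[[0,35,0],0],[[0,20,0],0],[[0,10,0],0],[[0,0,0],0],[[0,0,0],0]]'
python3 - <<'E'
from h import *
c=cam('top');s=cam('side')
print(manip.observe()['tcp_pos'],manip.observe()['grip_width'])
cv2.imwrite('pics/g7.png',cv2.resize(s['image'][165:255,270:390],(800,600),interpolation=2)[:,:,::-1])
E
```

```text
clock: 23.15
tcp_pos: [0.4422, -0.1945, 0.1147]
eef_rot: [-3.141, 0.0, -0.001]
force: [-0.2, 0.9, -0.5]
grip_width: 0.313
[ 0.44234713 -0.19428359  0.11478936] 0.3156068685692949
```

View pics/g7.png

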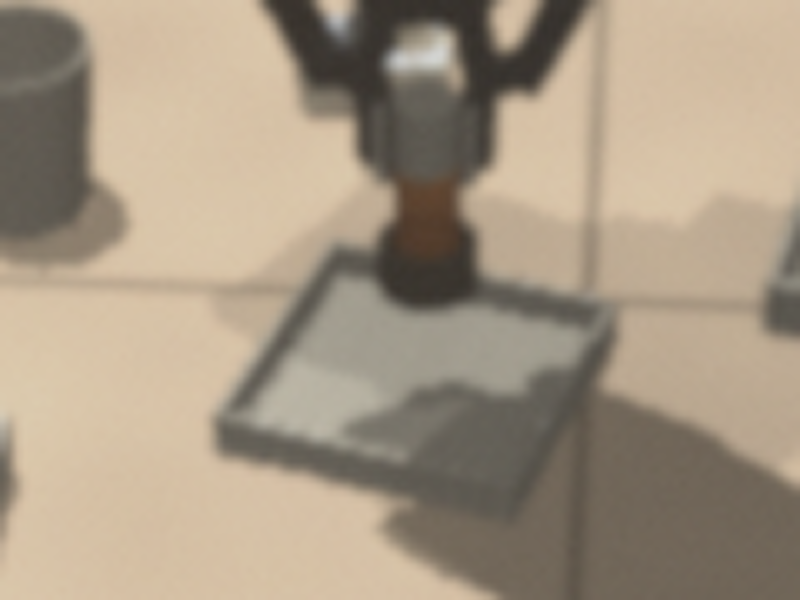

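```bash
python3 -m jog '[[[0,0,16],0],[[0,0,20],0],[[0,0,14],0],[[0,0,4],0],[[0,0,2],0],[[0,0,1],0],[[0,0,0],0],[[0,0,0],0]]'
python3 - <<'E'
from h import *
s=cam('side')
print(world(s,332.7,221.2,.02),manip.observe()['force'])
E
```

```text
clock: 24.05
tcp_pos: [0.4425, -0.1954, 0.0583]
eef_rot: [3.141, -0.001, -0.001]
force: [-0.4, -0.1, -1.7]
grip_width: 0.313
[ 0.44396417 -0.1817509   0.02      ] [ 0.52575514 -0.30436404 -1.51477302]
```

```bash
python3 -m jog '[[[0,0,0.8],0],[[0,0,0],0],[[0,0,0],0]]'; python3 -m jog '[[[0,0,0],0],[[0,0,0],0],[[0,0,0],0],[[0,0,0],0],[[0,0,0],0],[[0,0,0],0]]' 1; python3 -m jog '[[[0,0,-15],0],[[0,0,-30],0],[[0,0,-30],0],[[0,0,-30],0],[[0,0,-30],0],[[20,-40,0],0],[[20,-40,0],0],[[20,-40,0],0],[[0,-40,0],0],[[0,-40,0],0],[[0,-40,0],0],[[0,-40,0],0],[[0,-40,0],0],[[0,-40,0],0],[[0,0,0],0],[[0,0,0],0]]'
python3 - <<'E'
from h import *
c=cam('top');s=cam('side')
print(manip.observe()['tcp_pos'])
R=lambda a:cv2.resize(a,(400,300),interpolation=2)
cv2.imwrite('pics/g8.png',np.vstack([np.hstack([R(s['image'][165:255,270:390]),R(s['image'][195:285,195:315])]),np.hstack([R(c['image'][190:280,310:430]),R(c['image'][110:200,250:370])])])[:,:,::-1])
E
```

```text
clock: 24.4
tcp_pos: [0.4423, -0.1954, 0.057]
eef_rot: [3.141, -0.0, -0.001]
force: [0.0, -0.4, -1.1]
grip_width: 0.32
clock: 25.0
tcp_pos: [0.4423, -0.1954, 0.057]
eef_rot: [3.141, -0.0, -0.001]
force: [-0.7, 0.9, -0.5]
grip_width: 1.002
clock: 26.6
tcp_pos: [0.5024, 0.1651, 0.1918]
eef_rot: [3.141, 0.0, 0.001]
force: [-0.8, 0.7, -0.5]
grip_width: 1.0
[0.50260325 0.16383376 0.19188993]
```

View pics/g8.png

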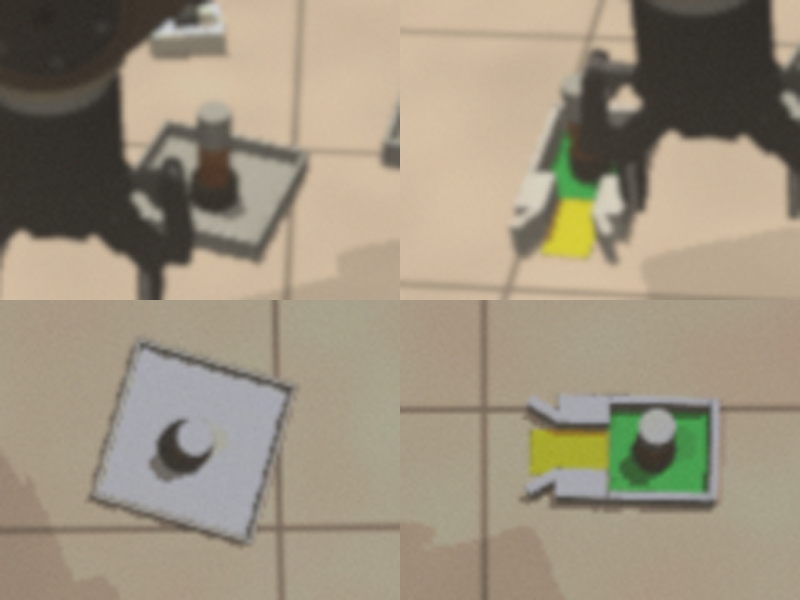

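Both vials stand upright: the wide one in the middle of the tray, the slim one in the middle of the pen. The arm is clear of both.

```bash
python3 -c "
from rig import manip
print(manip.finish_job())"
```

```text
the job is handed in; nothing more can be done
None
```

Both vials are sorted and the job is handed in at about 27 s on the robot clock; it reported no verdict.

- **Slim vial:** the first one tried (nearer the gauge, about x 0.43, y 0.16 m) slid through the throat with no measurable resistance. It was left standing in the green pen.
- **Wide vial:** the second one (about x 0.47, y 0.34 m) touched both sides of the flared mouth and jammed. The peak push was about 7 N at the wrist. I drew it back and stood it in the smallest tray.

**Last checks:** the final top and side pictures show both vials upright, each near the middle of its place. The gripper was open, touching nothing. The arm was kept well clear of the jar, the cup and the switch, but I did not re-measure their positions at the end.

**Disagreements:**
- The two cameras differed by about 4 to 15 mm in y, and I settled this with finger and contact readings.
- In the mouth, contact put the gauge centre at x of about 0.652 m, against 0.650 m from the pictures. This is within the 6 mm allowed.
- The y where the vial jammed read about 3–5 mm deeper than the nominal jam point, still in the allowed band.

I viewed 12 pictures, the most allowed.

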